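# Press the test sled under the leaf springs into its dock

### The job

The grey test sled with the transformer on it rides high on the sprung bed of the aluminium dock. Without gripping or lifting it, press the sled down hard with the fingertips on its thumb rest and, keeping it pressed, push it forward under the two leaf springs until it is fully home against the end stop and the bed springs up again behind it; then take the hand away. Leave everything else on the bench where it is.

Things in the scene. Friction and masses are not known exactly. Their poses are not given: they have to be found in the camera images.
- dock: Fixed aluminium channel, 264 x 100 x 32 mm. Origin at bench level on its centre line, under the joint of sprung bed and fixed floor; +x is the direction of insertion, z up. Bed: x = -134 to -1 mm, its top 26 mm high when up. Fixed floor: x = 1 to 105 mm, 12 mm high. End stop face at x = 105 mm, back stop face at x = -137 mm (both about 30 mm high). Walls at y = +/-40 mm, 32 mm high.
- gate (a point): Point on the dock, midway between two clamp bars that overhang the channel (56 mm open between them), at the height of their underside, 27 mm; x = 2 to 14 mm, top at 34 mm. They block the sled unless it is pressed down 9 mm or more. From each a leaf spring slopes forward and down to x = 60 mm, its tip 20 mm high; it drags on the sled's side flange with 4 to 5 N and holds it down.
- bed (a joint): how far the sprung bed is pressed down, m: 0 = up, 0.013 = against its stop (1 mm above the fixed floor). The bed pushes up with about 5.6 N when up and 14.7 N when fully down. It stays level wherever it is pressed.
- spring_left (a joint): lift of the left (+y) leaf spring, rad: 0 = free, about 0.04 when the sled lies home under it
- spring_right (a joint): lift of the right (-y) leaf spring, rad: 0 = free, about 0.04 when the sled lies home under it
- sled: Loose grey plastic sled, about 0.2 kg: base plate 100 x 76 x 10 mm with a fixed wound transformer (38 x 29 x 27 mm) on its front half and a raised ribbed thumb rest at its rear. Origin at the centre of the underside, +x forward to the nose, z up. It starts lying on the raised bed with its nose 6 to 30 mm short of the origin of the dock.
- thumb_rest (a point): centre of the top of the sled's thumb rest, 30 mm behind and 26 mm above the sled's origin. The flat ribbed tread is 36 mm long (18 mm ahead of and behind this point) and 46 mm wide; at its front end stands an upright wall 12 mm high, 46 mm wide, against which fingertips can push the sled forward.
- sled_home (a point): point fixed to the dock where the sled's origin lies when it is fully home: 55 mm forward of the dock's origin, 12 mm above the bench. The sled's tail then is 5 mm past the end of the bed.
- spare_transformer: bystander beside the dock (left of it): loose wound transformer 38 x 29 x 27 mm, origin at its underside
- cutters: bystander beside the dock (right of it): red-handled cutters lying flat, 118 mm long, 11 mm high, origin at its underside
- charger_board: bystander: green charger circuit board, 100 x 60 x 33 mm, origin at its underside
- wall_charger: bystander: white wall charger, 57 x 38 x 27 mm, origin at its underside; it lies near the foot of the tall square bench post (56 mm wide, axis at x = 0.48, y = -0.01 in the room), which the arm must pass clear of
- label_roll: bystander: roll of white tape, 62 mm across, 15 mm high, origin at its underside

How it is judged:
By the outcome, as a careful person would: the job done as asked, in the order asked, and still so for the second after the job is handed in, with the robot touching nothing.
It also fails if it takes over 42 s, if anything falls off the work surface, if the arm or the gripper's body presses on something with over 40 N, if the wrist force passes 120 N, or if a joint passes its speed limit or range.

### The arm

A 6-joint arm with a two-finger parallel gripper is mounted at the origin on the work surface; the furniture and walls round the work are solid. World frame = base frame: x ahead of the robot, y to its left, z up, the work surface at z = 0. Lengths are in m, angles in rad, forces in N, time in s.
With the tool pointing down it reaches from about 0.35 to 0.775 m from the base axis. Payload 7.3 kg.
Tool frame: the origin (TCP) lies on the centre line of the jaws, within the pads' length; the fingertips stand 17 mm ahead of it and the grasp point (between the pads) lies 2 mm behind it (robot.tip_extent is the distance from the TCP to the fingertips, in m); z points along the fingers, y is the line along which they close (so a half turn about z gives the same grasp; the last joint's range is limited). The gripper opens to 92 mm and grips with 3 to 60 N. Pads are 19 mm wide; open, the fingers measure 130 mm over their backs; the gripper's body (75 mm by 190 mm) begins 47 mm behind the grasp point.
Start: joints at [-1.328, 0.342, 1.524, -0, 1.275, -0.146], TCP at [0.199, -0.486, 0.244] pointing down, gripper open.
Joint ranges: [-2.53, 2.53], [-0.77, 2.02], [0.04, 2.7], [-1, 4.14], [0.28, 2.66], [-3.11, 3.11]. Speed limits (rad/s): [2.57, 2.57, 3.14, 3.14, 3.14, 3.14].

### API

Orientations are given as [roll, pitch, yaw] about the fixed x, y, z axes, in that order (R = Rz(yaw) Ry(pitch) Rx(roll)).
In Python, from cell import robot gives the robot as it stands.
- The arm moves only by the tool step_arm, never from a script. Its argument "motion" is a list of rows, each a list of 2 entries, a list of its own where there are three numbers: the shift along the tool's x, y, z in units of 60 mm (1.0 is 60 mm), then the turn about the tool's z in rad. In form: [[[x, y, z], spin], ...]. A call has 1 to 10 rows; each row is the pose to reach, as a shift and turn from the pose commanded when the call began, along the tool's axes at that moment; what a row does not reach only later rows make up. A row lasts 1/8 s, in which the tool goes at most 62.5 mm and 10.7 degrees, less where a joint would pass 70% of its speed; a pose out of reach is approached as far as the arm can. A call with a gripper value outside its range is refused whole. "hand" is the closure in counts, from 0 (fully open) to 255 (shut), set as the call begins (left out, the last holds). The fingers move at their own pace and stop on an object; "squeeze" is the grip in N (left out, the last holds). Time passes only in rows, so rows that repeat a pose let the fingers close. It gives the time, the measured TCP pose, the force, the opening and the grip force at its end, in the units of the state.
- robot.observe(): the state, without advancing time (a new reading comes with each control period).
- robot.read_camera(name): name is "scene" or "top" or "wrist"; returns a dict with "pixels" (480x640x3 uint8, red, green, blue), "intrinsics" (3x3 intrinsics, pixels), "xyz" and "rotation" of the camera in the world; the wrist camera has in their place "T_tool_cam" (4x4, takes a point from camera to tool coordinates, whose origin is the TCP and whose axes are the flange's). Camera axes: x right, y up, looking along -z (the intrinsics and any distortion apply to the point x, -y, -z); pixel columns grow to the right and rows downward; lengths in m; the calibration is good to about 2 mm. The wrist camera is an equidistant fisheye: a pixel r from the principal point sees the ray r / f radians off the axis. A picture is of the moment at which its call begins: read the wrist's pose just before it. There is no depth.
- robot.hand_in(): hands the job in; it is judged then, once.
The state is a dict: "time": time; "qpos": joint angles; "qvel": joint speeds; "joint_efforts": joint torques, N m; "tool_pos": TCP position; "tool_rot": TCP orientation; "contact_force": force on the tool from outside, world axes, zero at the start; "torque": the same for the moment, N m; "opening": finger opening in m; "grip_force": force on a finger pad.
Only numpy, scipy, OpenCV 4.12 (cv2) and the standard library are available. Lean on these libraries where they do the work, as an engineer would, in place of code of your own. Each camera call takes 0.05 s, during which the arm holds its last target. There are 200 camera calls.

## Working session

There is one attempt and no reset: what is moved stays moved. The work goes in short steps, Python scripts to look and compute and a tool call to move; the robot and the scene stay as the last step left them, time stands still between calls to the robot, and variables do not carry over. Pictures are saved under pics/ and viewed, at most 10 in all, crops included, and the job is handed in when it is done.

Besides the shell and the picture viewer there is one more tool, called after "Call:" by a JSON object that holds its "name" and its "arguments". step_arm: Moves the arm, as the interface text tells. Its arguments: {"type":"object","properties":{"motion":{"type":"array"},"hand":{"type":"number"},"squeeze":{"type":"number"}},"required":["motion"]}

```bash
mkdir -p pics
python3 - <<'E'
from cell import robot
import cv2,numpy as np
s=robot.observe();print({k:np.round(v,4).tolist() for k,v in s.items()})
for n in("scene","top"):
    c=robot.read_camera(n);cv2.imwrite(f"pics/{n}0.png",c["pixels"][...,::-1]);print(n,c["intrinsics"],c["xyz"],c["rotation"],[k for k in c])
E
```

```text
{'time': 0.0, 'qpos': [-1.328, 0.3427, 1.525, 0.0, 1.2754, -0.146], 'qvel': [0.0023, 0.0001, 0.0016, 0.0015, -0.0022, 0.0001], 'joint_efforts': [-0.0, -43.1242, -24.4224, 0.0717, 0.0559, -0.0001], 'tool_pos': [0.1989, -0.4854, 0.243], 'tool_rot': [-3.1401, -0.0002, 0.3888], 'contact_force': [-0.1715, 0.4639, 0.5046], 'torque': [0.04, 0.0081, 0.008], 'grip_force': 0.0, 'opening': 0.0917}
scene [[562.19224731   0.         318.16208197]
 [  0.         562.19224731 237.76353806]
 [  0.           0.           1.        ]] [-0.40238792 -0.87394483  0.6886102 ] [ 1.07064572  0.0133804  -0.8802985 ] ['pixels', 'intrinsics', 'xyz', 'rotation']
top [[453.62828106   0.         307.67715396]
 [  0.         453.62828106 248.74670611]
 [  0.           0.           1.        ]] [ 0.32381844 -0.13444977  0.90663956] [ 0.20300505 -0.00349638 -1.56685867] ['pixels', 'intrinsics', 'xyz', 'rotation']
```

View pics/top0.png

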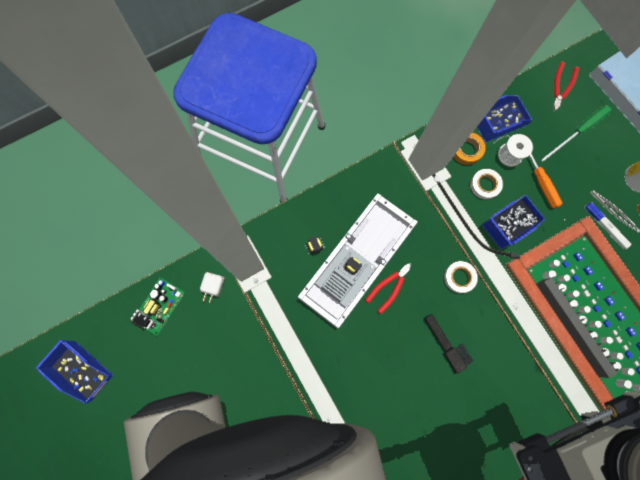

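View pics/scene0.png

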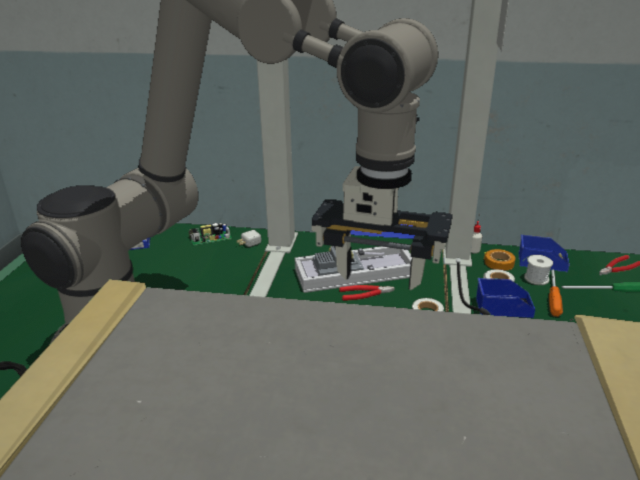

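The top view shows the dock with its long axis from (320,312) to (398,207). The sled is at the lower-left end: ribs near (335,287), transformer at (353,264). The post foot is near (253,280), and the cutters are to the right at (390,290). Next I'll measure these.

```bash
cat > h.py <<'E'
import numpy as np,cv2
from cell import robot
from scipy.spatial.transform import Rotation as R
def ray(c,uv):
    K=c["intrinsics"];u=np.asarray(uv,float)
    d=np.stack([(u[...,0]-K[0,2])/K[0,0],-(u[...,1]-K[1,2])/K[1,1],-np.ones(u.shape[:-1])],-1)
    return d@R.from_euler("xyz",c["rotation"]).as_matrix().T
def plane(c,uv,z):
    d=ray(c,uv);o=np.asarray(c["xyz"]);return o+d*((z-o[2])/d[...,2])[...,None]
def wristpose(s,c):
    T=np.eye(4);T[:3,:3]=R.from_euler("xyz",s["tool_rot"]).as_matrix();T[:3,3]=s["tool_pos"];return T@c["T_tool_cam"]
def wplane(s,c,uv,z):
    K=c["intrinsics"];u=np.asarray(uv,float);x=(u-K[:2,2])/[K[0,0],K[1,1]];r=np.linalg.norm(x,axis=-1,keepdims=True)
    d=np.concatenate([np.sin(r)*x/r*[1,-1],-np.cos(r)],-1);W=wristpose(s,c);d=d@W[:3,:3].T;o=W[:3,3]
    return o+d*((z-o[2])/d[...,2])[...,None]
E
python3 - <<'E'
from h import *
c=robot.read_camera("top");p=c["pixels"]
print(plane(c,[[253,280],[430,172]],0.))
roi=p[185:335,292:425].astype(int);hsv=cv2.cvtColor(p,cv2.COLOR_RGB2HSV)[185:335,292:425]
m=((hsv[...,1]<60)&(hsv[...,2]>90)).astype(np.uint8)
m=cv2.morphologyEx(m,cv2.MORPH_CLOSE,np.ones((5,5)))
cs=max(cv2.findContours(m,0,2)[0],key=cv2.contourArea)
hull=cv2.convexHull(cs)[:,0]+[292,185];b=cv2.boxPoints(cv2.minAreaRect(hull.astype(np.float32)));print(b)
P=plane(c,b,0.03);print(P,np.linalg.norm(np.diff(P,axis=0),axis=1))
print("transformer",plane(c,[[353,264]],.05),"ribs",plane(c,[[335,287]],.05))
cv2.imwrite("pics/t1.png",cv2.resize(p[185:335,292:425],None,fx=4,fy=4,interpolation=2)[...,::-1])
s=robot.observe();w=robot.read_camera("wrist");cv2.imwrite("pics/w0.png",w["pixels"][...,::-1]);print(w["T_tool_cam"],w["intrinsics"])
E
```

```text
[[ 0.44576869 -0.02717312  0.        ]
 [ 0.67748167 -0.39510153  0.        ]]
[[295.88    297.16006]
 [376.16003 190.12003]
 [418.24005 221.68002]
 [337.96002 328.72006]]
[[ 0.40875399 -0.11440635  0.03      ]
 [ 0.62631638 -0.27521439  0.03      ]
 [ 0.56055697 -0.35763738  0.03      ]
 [ 0.34905525 -0.19508638  0.03      ]] [0.27054135 0.10544121 0.26675045]
transformer [[ 0.47073619 -0.22368111  0.05      ]] ribs [[ 0.42637252 -0.188833    0.05      ]]
[[ 1.70500932e-03  9.59535740e-01  2.81581705e-01  7.64129390e-02]
 [ 9.99998546e-01 -1.63004936e-03 -5.00445221e-04  2.06864733e-04]
 [-2.12029970e-05  2.81582149e-01 -9.59537124e-01 -1.41455810e-01]
 [ 0.00000000e+00  0.00000000e+00  0.00000000e+00  1.00000000e+00]] [[371.64829954   0.         312.07121537]
 [  0.         371.64829954 244.53094788]
 [  0.           0.           1.        ]]
```

View pics/t1.png

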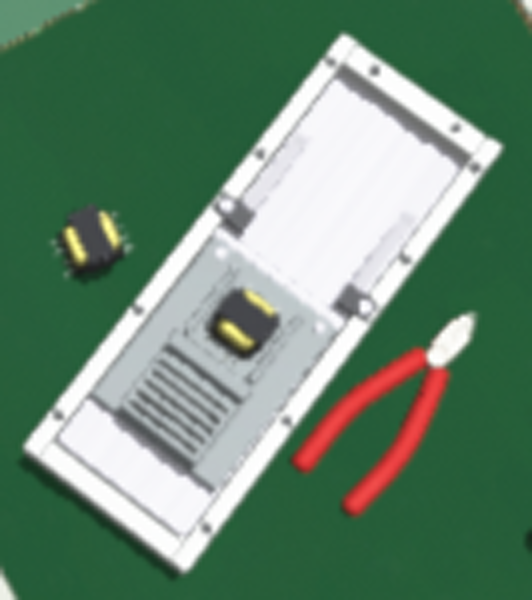

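The crop (4x, offset 292,185) shows these dock corners: (24,448), (184,573), (343,34) and (500,147). The clamp bars are at (237,215) and (352,302), the thumb rest ribs span (175,350) to (190,465), and the sled nose is just short of the bars.

Run:
```python
from h import *
c=robot.read_camera("top");o=np.array([292,185])
f=lambda l,z:plane(c,np.array(l)/4+o,z)
P=f([[24,448],[184,573],[343,34],[500,147]],.031);print(P)
l=P[2]-P[0];r=P[3]-P[1];yaw=np.arctan2((l+r)[1],(l+r)[0]);print("len",np.linalg.norm(l),np.linalg.norm(r),np.linalg.norm(P[1]-P[0]),np.degrees(yaw))
cen=P.mean(0);ux=np.array([np.cos(yaw),np.sin(yaw),0]);uy=np.array([-ux[1],ux[0],0])
# dock extents: assume centre at x=-16 (264 long, stops -137-? .. 105+?)
print("centre",cen)
L=f([[228,207],[360,312]],.034)-cen;print("bars rel centre",L@ux,L@uy)
T=f([[122,405],[195,462],[175,350],[240,395]],.052)-cen;print("tread",T@ux,T@uy, T.mean(0)+cen)
```

```text
[[ 0.40898294 -0.11851422  0.031     ]
 [ 0.34990793 -0.19510169  0.031     ]
 [ 0.61881637 -0.27808132  0.031     ]
 [ 0.56013035 -0.35489774  0.031     ]]
len 0.26361282964887356 0.2640610627500118 0.09672381809176686 -37.24526898851018
centre [ 0.4844594  -0.23664874  0.031     ]
bars rel centre [0.02359649 0.02050277] [ 0.04095438 -0.04141172]
tread [-0.08870181 -0.08926756 -0.05239067 -0.05089458] [ 0.02248029 -0.02096213  0.01831436 -0.01899017] [ 0.42861352 -0.19392529  0.052     ]
```

Call:
{"name": "step_arm", "arguments": {"motion": [[[0.7,-0.4,0.0],0.1],[[1.4,-0.8,0.0],0.25],[[2.2,-1.25,0.1],0.4],[[3.0,-1.7,0.3],0.55],[[3.7,-2.1,0.5],0.7],[[4.4,-2.5,0.7],0.85],[[5.0,-2.83,0.9],1.0],[[5.39,-3.055,1.07],1.04],[[5.39,-3.055,1.07],1.04],[[5.39,-3.055,1.07],1.04]], "hand": 255, "squeeze": 5}}

```text
time: 1.5
tool_pos: [0.4286, -0.1942, 0.1798]
tool_rot: [3.141, -0.0, -0.65]
contact_force: [-0.6, -0.4, 0.4]
opening: 0.001
grip_force: 0.0
```

Run:
```python
from h import *
s=robot.observe();print({k:np.round(v,4).tolist() for k,v in s.items()})
w=robot.read_camera("wrist");np.savez("w1.npz",p=w["pixels"]);cv2.imwrite("pics/w1.png",w["pixels"][...,::-1])
```

```text
{'time': 1.5, 'qpos': [-0.5881, 0.3099, 1.7653, -0.0005, 1.0661, 1.6333], 'qvel': [-0.0176, -0.0057, -0.0042, -0.0002, -0.0018, 0.0042], 'joint_efforts': [0.7298, -38.4263, -21.5927, 0.0726, -0.074, 0.0146], 'tool_pos': [0.4286, -0.1942, 0.1798], 'tool_rot': [3.1412, -0.0003, -0.6504], 'contact_force': [-0.5542, -0.4292, 0.3571], 'torque': [0.0986, 0.0475, 0.0611], 'grip_force': 0.0, 'opening': 0.001}
```

View pics/w1.png

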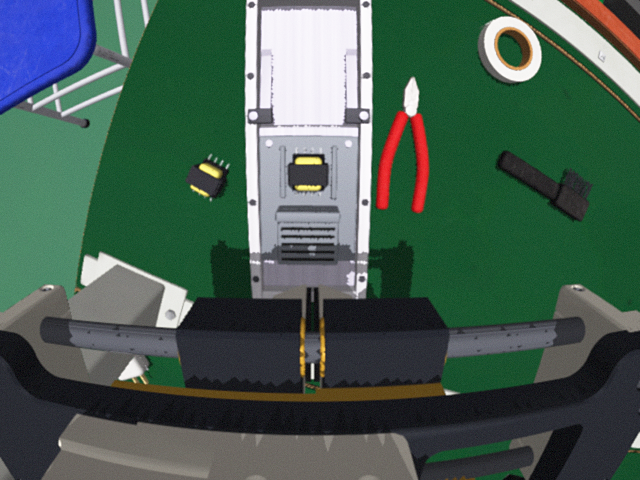

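From above the bed, the dock runs straight up the image. The tread ribs span about (280–338, 221–263), with the upright wall's top at row ~213 and the fingers centred at column ~312. I'll check the tread against the TCP.

Run:
```python
from h import *
s=robot.observe();w=robot.read_camera("wrist")
R0=R.from_euler("xyz",s["tool_rot"]).as_matrix()
t=lambda uv,z:np.round(((wplane(s,w,uv,z)-s["tool_pos"])@R0)*1000,1)
print("tread",t([[280,222],[337,222],[280,262],[336,262]],.052))
print("walltop",t([[277,208],[340,208],[277,218],[340,218]],.064))
print("walls",t([[252,60],[365,60],[256,250],[362,250]],.032))
print("bars",t([[260,116],[357,116]],.034),"nose",t([[262,138],[357,138]],.036),"endstop",t([[262,9],[354,9]],.030))
```

```text
tread [[ 14.8 -24.  127.9]
 [ 14.9  18.5 127.9]
 [-16.7 -24.7 127.9]
 [-16.6  18.3 127.9]]
walltop [[ 27.7 -24.8 115.9]
 [ 27.8  19.6 115.9]
 [ 20.5 -25.  115.9]
 [ 20.6  19.7 115.9]]
walls [[139.6 -46.6 147.9]
 [139.5  40.4 148. ]
 [-13.3 -46.1 147.8]
 [-13.1  40.9 147.9]]
bars [[ 94.4 -40.  145.9]
 [ 94.3  34.  145.9]] nose [[ 77.2 -38.4 143.9]
 [ 77.2  34.  143.9]] endstop [[183.3 -39.7 150. ]
 [183.1  32.4 150. ]]
```

Call:
{"name": "step_arm", "arguments": {"motion": [[[0.05,-0.033,0.5],0],[[0.05,-0.033,1.0],0],[[0.05,-0.033,1.4],0],[[0.05,-0.033,1.6],0],[[0.05,-0.033,1.7],0],[[0.05,-0.033,1.7],0]]}}

```text
time: 2.35
tool_pos: [0.4325, -0.1942, 0.0778]
tool_rot: [3.142, -0.001, -0.652]
contact_force: [-0.5, 0.4, -0.1]
opening: 0.0003
grip_force: 0.0
```

Run:
```python
from h import *
w=robot.read_camera("wrist");cv2.imwrite("pics/w2.png",w["pixels"][60:460,120:520,::-1])
```

```text
(no output)
```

View pics/w2.png

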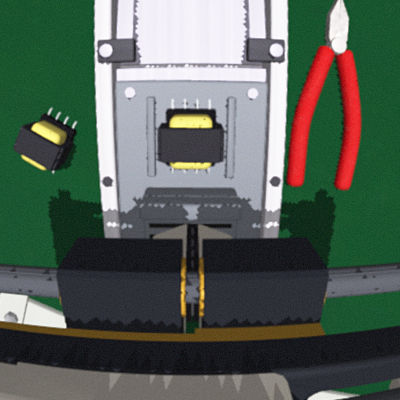

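The fingers are centred on the sled (crop column ~193) and sit behind the upright wall at row ~195. Now I'll press gently.

Call:
{"name": "step_arm", "arguments": {"motion": [[[0,0,0.1],0],[[0,0,0.15],0],[[0,0,0.2],0],[[0,0,0.25],0],[[0,0,0.25],0]]}}

```text
time: 3.02
tool_pos: [0.4326, -0.1939, 0.0628]
tool_rot: [3.142, -0.001, -0.651]
contact_force: [-1.8, 0.8, 7.9]
opening: 0.0005
grip_force: 3.7
```

Call:
{"name": "step_arm", "arguments": {"motion": [[[0,0,0.04],0],[[0,0,0.08],0],[[0,0,0.12],0],[[0,0,0.14],0],[[0,0,0.14],0],[[0,0,0.14],0]]}}

```text
time: 3.78
tool_pos: [0.4326, -0.1939, 0.0561]
tool_rot: [3.142, -0.002, -0.651]
contact_force: [-5.9, 2.9, 24.7]
opening: 0.0005
grip_force: 12.2
```

Call:
{"name": "step_arm", "arguments": {"motion": [[[0.06,0,0],0],[[0.12,0,0],0],[[0.18,0,0],0],[[0.24,0,0],0],[[0.3,0,0],0],[[0.36,0,0],0],[[0.36,0,0],0]]}}

```text
time: 4.65
tool_pos: [0.4469, -0.2046, 0.0559]
tool_rot: [3.141, 0.007, -0.651]
contact_force: [-14.1, 11.0, 34.4]
opening: 0.0006
grip_force: 17.3
```

Run:
```python
from h import *
w=robot.read_camera("wrist");cv2.imwrite("pics/w3.png",w["pixels"][60:460,120:520,::-1])
```

```text
(no output)
```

View pics/w3.png

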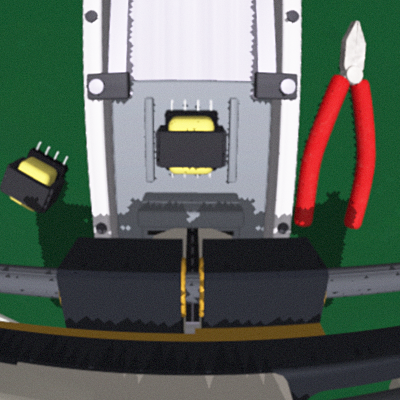

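Call:
{"name": "step_arm", "arguments": {"motion": [[[0.07,0,0],0],[[0.14,0,0],0],[[0.21,0,0],0],[[0.28,0,0],0],[[0.35,0,0],0],[[0.42,0,0],0],[[0.49,0,0],0],[[0.56,0,0],0]]}}

```text
time: 5.7
tool_pos: [0.4741, -0.2253, 0.0558]
tool_rot: [3.141, 0.006, -0.651]
contact_force: [-13.2, 9.2, 27.5]
opening: 0.0005
grip_force: 13.8
```

Call:
{"name": "step_arm", "arguments": {"motion": [[[0.07,0,0],0],[[0.14,0,0],0],[[0.21,0,0],0],[[0.28,0,0],0],[[0.35,0,0],0],[[0.42,0,0],0],[[0.49,0,0],0],[[0.56,0,0],0]]}}

```text
time: 6.7
tool_pos: [0.4984, -0.2436, 0.0556]
tool_rot: [3.141, 0.013, -0.65]
contact_force: [-20.3, 14.3, 33.4]
opening: 0.0004
grip_force: 16.7
```

Run:
```python
from h import *
w=robot.read_camera("wrist");cv2.imwrite("pics/w4.png",w["pixels"][60:460,120:520,::-1])
```

```text
(no output)
```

View pics/w4.png

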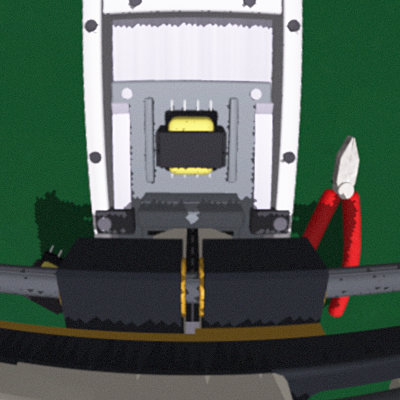

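The sled is now under the clamp bars (row ~220). The nose is at row ~82 and the end stop at ~25, and it's still centred.

Call:
{"name": "step_arm", "arguments": {"motion": [[[0.07,0,0],0],[[0.14,0,0],0],[[0.21,0,0],0],[[0.28,0,0],0],[[0.34,0,0],0],[[0.4,0,0],0],[[0.44,0,0],0],[[0.44,0,0],0]]}}

```text
time: 7.75
tool_pos: [0.521, -0.2609, 0.0552]
tool_rot: [3.141, 0.009, -0.651]
contact_force: [-13.7, 10.8, 23.2]
opening: 0.0005
grip_force: 13.6
```

Call:
{"name": "step_arm", "arguments": {"motion": [[[0.03,0,0],0],[[0.06,0,0],0],[[0.09,0,0],0],[[0.09,0,0],0]]}}

```text
time: 8.25
tool_pos: [0.5249, -0.2639, 0.0552]
tool_rot: [3.141, 0.01, -0.651]
contact_force: [-16.6, 11.8, 22.6]
opening: 0.0004
grip_force: 14.3
```

Run:
```python
from h import *
w=robot.read_camera("wrist");cv2.imwrite("pics/w5.png",w["pixels"][60:460,120:520,::-1])
```

```text
(no output)
```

View pics/w5.png

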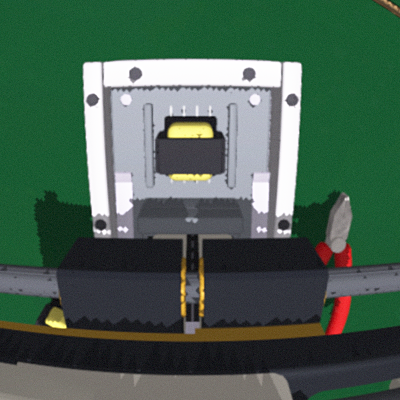

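The nose (row ~89) is almost at the end stop face (~87). I'll push on until the force rises.

Call:
{"name": "step_arm", "arguments": {"motion": [[[0.03,0,0],0],[[0.06,0,0],0],[[0.06,0,0],0]]}}

```text
time: 8.68
tool_pos: [0.5251, -0.264, 0.0552]
tool_rot: [3.141, 0.017, -0.65]
contact_force: [-25.5, 17.9, 32.8]
opening: 0.0005
grip_force: 20.3
```

Call:
{"name": "step_arm", "arguments": {"motion": [[[0.04,0,0],0],[[0.07,0,0],0],[[0.07,0,0],0]]}}

```text
time: 9.05
tool_pos: [0.5253, -0.2641, 0.0552]
tool_rot: [3.14, 0.026, -0.65]
contact_force: [-37.3, 25.4, 44.0]
opening: 0.0004
grip_force: 27.6
```

It's stalled at 45 N with no movement, so the sled is home. I'll ease the forward push off, then lift straight up.

Call:
{"name": "step_arm", "arguments": {"motion": [[[-0.06,0,0],0],[[-0.12,0,0],0],[[-0.17,0,0],0],[[-0.17,0,0],0]]}}

```text
time: 9.55
tool_pos: [0.5249, -0.2638, 0.0552]
tool_rot: [-3.142, 0.004, -0.651]
contact_force: [-9.0, 7.0, 17.0]
opening: 0.0006
grip_force: 9.7
```

Call:
{"name": "step_arm", "arguments": {"motion": [[[-0.03,0,-0.02],0],[[-0.05,0,-0.05],0],[[-0.06,0,-0.1],0],[[-0.06,0,-0.2],0],[[-0.06,0,-0.35],0],[[-0.06,0,-0.6],0],[[-0.06,0,-1.0],0],[[-0.06,0,-1.5],0],[[-0.06,0,-2.0],0],[[-0.06,0,-2.0],0]]}}

```text
time: 10.8
tool_pos: [0.5249, -0.2642, 0.1776]
tool_rot: [-3.141, -0.007, -0.651]
contact_force: [0.2, 0.1, -0.2]
opening: 0.0005
grip_force: 0.0
```

Run:
```python
from h import *
s=robot.observe();w=robot.read_camera("wrist");print(s["contact_force"],s["tool_pos"])
cv2.imwrite("pics/w6.png",cv2.resize(w["pixels"][60:310,200:420],None,fx=2.4,fy=2.4)[...,::-1])
```

```text
[ 0.15885069  0.12402078 -0.23700298] [ 0.52485647 -0.26418372  0.17761934]
```

View pics/w6.png

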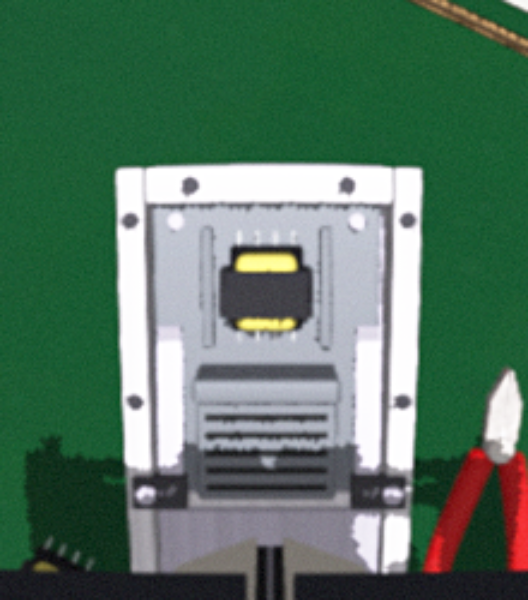

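The nose is flush against the end stop (row ~205) and the tail is just past the clamp bars (row ~500). I'll back away for one clear final look at the bed.

Call:
{"name": "step_arm", "arguments": {"motion": [[[0,0,-0.5],0],[[-0.2,0.6,-0.8],0],[[-0.5,1.3,-1.0],0],[[-0.8,2.1,-1.0],0],[[-1.1,2.9,-1.0],0],[[-1.4,3.7,-1.0],0],[[-1.6,4.4,-1.0],0],[[-1.7,5.0,-1.0],0],[[-1.77,5.2,-1.0],0],[[-1.77,5.2,-1.0],0]]}}

```text
time: 12.1
tool_pos: [0.2496, -0.4467, 0.2334]
tool_rot: [-3.14, 0.001, -0.653]
contact_force: [0.0, 0.1, 0.1]
opening: 0.0001
grip_force: 0.0
```

Run:
```python
from h import *
print(robot.observe()["time"])
a=robot.read_camera("top")["pixels"][185:335,292:425];b=robot.read_camera("scene")["pixels"][230:310,280:430]
a=cv2.resize(a,None,fx=2.6,fy=2.6,interpolation=2);b=cv2.resize(b,None,fx=2.8,fy=2.8,interpolation=2)
o=np.zeros((400,800,3),np.uint8);o[:a.shape[0],:a.shape[1]]=a;o[:b.shape[0],360:360+b.shape[1]]=b
cv2.imwrite("pics/f.png",o[...,::-1])
```

```text
12.1
```

View pics/f.png

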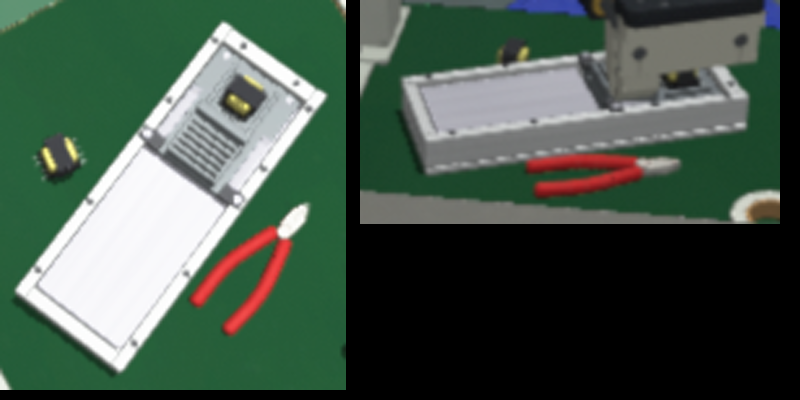

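The sled is home against the end stop. The bed is up and empty, near the tops of the walls in the scene view. The cutters and the spare transformer haven't moved.

```bash
python3 -c "
from cell import robot
print(robot.hand_in())"
```

```text
the job is handed in; nothing more can be done
None
```

The sled was pressed down and pushed under the leaf springs until it stalled at 45 N against the end stop; the final pictures show the bed sprung up behind it and the hand clear, and I handed the job in at about 12 s (no verdict was returned).

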